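Clamp a loose plate to the welding jig's fence

ROBOT

A 7-joint arm with a two-finger parallel gripper is mounted at the origin on the work surface. World frame = base frame: x ahead of the robot, y to its left, z up, the work surface at z = 0. Lengths are in m, angles in rad, forces in N, time in s.
With the tool pointing down it reaches from about 0.425 to 0.875 m from the base axis. Payload 4.7 kg.
Tool frame: the origin (TCP) lies between the finger pads; the fingertips stand 11 mm ahead of it and the grasp point (between the pads) lies 8 mm behind it; z points along the fingers, y is the line along which they close (so a half turn about z gives the same grasp; the last joint's range is limited). The gripper opens to 87 mm and grips with 3 to 60 N. Pads are 19 mm wide; open, the fingers measure 117 mm over their backs; the gripper's body (75 mm by 190 mm) begins 51 mm behind the grasp point.
Start: joints at [1.263, 0.321, -0.07, 1.45, 0.023, 1.371, -0.057], TCP at [0.206, -0.617, 0.234] pointing down, gripper open.
Joint ranges: [-2.86, 2.86], [-0.3, 2.09], [-1.38, 1.24], [0.06, 2.45], [-1.56, 4.7], [0.09, 2.05], [-2.69, 2.69]. Speed limits (rad/s): [2.57, 2.57, 3.14, 3.14, 3.14, 3.14, 3.14].

INTERFACE

Orientations are given as a rotation vector (axis times angle).
In Python, from bench import ctrl gives the robot as it stands. The module is installed in compiled form; this text tells all that it offers.
- The arm moves only by the shell command python3 -m inch 'ROWS' [FORCE]. ROWS is JSON, a list of rows, each an object with "slide": the shift along the tool's x, y, z scaled (see below), a list of three; "angular": the turn, a rotation vector about the tool's x, y, z scaled (see below), a list of three; "claw": the opening, from -1 (shut) to 1 (fully open). In form: [{"slide": [tx, ty, tz], "angular": [rx, ry, rz], "claw": claw}, ...]. A call has 1 to 10 rows; each row is the pose to reach, as a shift and turn from the pose commanded when the call began, along the tool's axes at that moment; what a row does not reach only later rows make up. The controller multiplies each number of a shift by 0.25 m and each number of a turn by 30 degrees. A row lasts 1/10 s, in which the tool goes at most 50 mm and 8.59 degrees, less where a joint would pass 70% of its speed; a pose out of reach is approached as far as the arm can. A call with a number of a shift or a turn outside -1 to 1 is refused whole. A call with a gripper value outside its range is refused whole. The fingers move at their own pace and stop on an object; FORCE is the grip in N (left out, the last holds). Time passes only in rows, so rows that repeat a pose let the fingers close. It gives the time, the measured TCP pose, the force, the opening and the grip force at its end, in the units of the state.
- ctrl.get_state(): the state, without advancing time (a new reading comes with each control period).
- ctrl.get_image(name): name is "scene" or "top" or "wrist"; returns a dict with "color" (420x560x3 uint8, red, green, blue), "depth" (420x560 float32, m along the optical axis (not along the pixel's ray), 0 where there is no reading), "camera_matrix" (3x3 intrinsics, pixels), "extrinsics" (4x4, takes a point from camera to world coordinates); the wrist camera has in their place "tool_from_camera" (4x4, takes a point from camera to tool coordinates, whose origin is the TCP and whose axes are the flange's). Camera axes: x right, y up, looking along -z (the intrinsics and any distortion apply to the point x, -y, -z); pixel columns grow to the right and rows downward; lengths in m; the calibration is good to about 2 mm. A picture is of the moment at which its call begins: read the wrist's pose just before it.
- ctrl.close_job(): hands the job in; it is judged then, once.
Trained networks look in the newest picture that a camera, given by its name, has taken for a name from the list of things; names that differ only in an ending like _2 or _b are one class to them, and where a whole thing is asked for, a point or a joint stands for the part that bears it (a point fixed in the world has none). Each returns a list of dicts, best first, with "confidence" (0 to 1); they miss things now and then, are a little off and sometimes report something else, mostly with a low value. They report only what shows in the picture. A call takes as long as a camera call. They do not tell look-alikes from the thing itself.
- ctrl.find_in(query, camera): "bbox" ([centre column, centre row, width, height] in pixels, round what is visible of it).
- ctrl.outline_of(query, camera): "mask" (420x560 bool, what is visible of it) and "bbox" ([centre column, centre row, width, height] in pixels, round what is visible of it).
The state is a dict: "time": time; "joint_positions": joint angles; "qd": joint speeds; "joint_torque": joint torques, N m; "position": TCP position; "tool_rot": TCP orientation; "ft_force": force on the tool from outside, world axes, zero at the start; "torque": the same for the moment, N m; "grip_width": opening from 0.0 (shut) to 1.0 (fully open); "grip_force": force on a finger pad.
Only numpy, scipy, OpenCV 4.12 (cv2) and the standard library are available. Lean on these libraries where they do the work, as an engineer would, in place of code of your own. Each camera call takes 0.05 s, during which the arm holds its last target. There are 200 camera calls.

TASK

Squeeze the handles of the spring clamp to open its jaw, take it off the wooden rail, lower it with the jaw held open over the top edges of the loose steel plate and the jig's upright fence that it stands against, near the middle of the plate's width, and let it close so that it pinches the two together, upright and still fully home on the edge once you have let go. The plate stays standing where it is in the jig, and nothing else on the bench is to be disturbed.

Things in the scene. Friction and masses are not known exactly. Their poses are not given: they have to be found in the camera images.
- clip: spring clamp like a big clothes peg, dark steel, rubber grips and jaw pads, 24 wide (y), handles up, jaws down, parked on the rail. Origin: middle of the throat's underside, the stop that lands on the clipped edge; z up, x the line of squeezing. Jaw pads 20 to 36 below the origin. About 0.12 kg. The frame belongs to its -x half: squeezed open, it leans by half the opening angle
- clip_grip (a point): where to grip: midway between the two handles, 66 above the throat. Pinch along the clamp's x. Closed on 11 mm, the handles slant outwards from 14 to 76 above the throat, 58 to 62 wide over their outsides at the top; squeezed fully they are parallel and about 25 wide
- clip_jaw (a joint): opening angle of the jaw: 0 closed on 11 mm (as on the rail, or on plate + fence), -0.22 shut on nothing, 0.5 squeezed to its stop, jaw gap then 27 to 35. Squeezing takes 6 N to start, 11 N at the stop
- rail: parking rail, fixed: upright wooden board 11 thick (x), 170 long (y), its top edge 100 above the bench and 45 deep, on two end posts and a base board 90 x 190 x 12; origin centre of the base's underside; the clamp straddles the board
- jig: welding jig, fixed: steel base 120 (x) x 220 (y) x 12; upright fence 200 long along y, 5 thick (x = -5 to 0), top 100 above the bench; parallel lip 5 thick (x = +7.5 to +12.5), top 34 above the bench; the plate stands between lip and fence. Braces on the fence's other side reach 42 high. Origin centre of the base's underside
- fence_top (a point): middle of the fence's top edge (length and thickness), 100 above the bench; axes as the jig's
- plate: loose galvanised plate, two round holes in its lower half, 100 wide (y) x 84 high (z) x 6 thick (x), standing on the jig's base against the fence with up to 1.5 play, along the fence up to 45 either side of its middle; its top is 4 below the fence's. Plate pressed to fence is 11 thick. Origin centre of underside, 12 above the bench
- plate_top (a point): middle of the plate's top edge, 84 above the plate's origin
- roller_a: red plastic boat roller (spool), standing, 48 dia x 84 high; origin centre of underside; leave alone
- roller_b: blue plastic boat roller (spool), standing, 48 dia x 84 high; origin centre of underside; leave alone
- stub: galvanised square-tube off-cut, 100 x 40 x 40, lying along its x; origin centre of underside; leave alone
- angle: angle-iron off-cut, 140 long, 40 x 40 legs; origin centre of underside; leave alone
- ubolt: steel U-bolt lying flat, about 110 x 60 x 10; origin near its middle; leave alone
- spanner: steel spanner lying flat; leave alone
- collar: small steel collar, 32 dia x 14 high, lying on the jig's base beyond the lip; leave alone
- washer: thick steel washer, 30 dia x 6 high, lying on the rail's base board; leave alone
Not all that is in view belongs to the job. Of the things that look like the clip, the largest one is meant.

How it is judged:
By the outcome, as a careful person would: the job done as asked, in the order asked, and still so for the second after the job is handed in, with the robot touching nothing.
It also fails if it takes over 40 s, if anything falls off the work surface, if the arm or the gripper's body presses on something with over 40 N, if the wrist force passes 120 N, or if a joint passes its speed limit or range.

## Working session

There is one attempt and no reset: what is moved stays moved. The work goes in short steps, Python scripts to look and compute and a shell command to move; the robot and the scene stay as the last step left them, time stands still between calls to the robot, and variables do not carry over. Pictures are saved under pics/ and viewed, at most 10 in all, crops included, and the job is handed in when it is done.

```bash
mkdir -p pics; cat > h.py <<'E'
import numpy as np, cv2
from scipy.spatial.transform import Rotation as R
from bench import ctrl
def cloud(im,T=None):
    d=im["depth"];K=im["camera_matrix"]
    v,u=np.mgrid[0:d.shape[0],0:d.shape[1]]
    P=np.stack([(u-K[0,2])/K[0,0]*d,-(v-K[1,2])/K[1,1]*d,-d],-1)
    T=im["extrinsics"] if T is None else T
    P=P@T[:3,:3].T+T[:3,3]; P[d==0]=np.nan
    return P
def wristT(im,s):
    T=np.eye(4);T[:3,:3]=R.from_rotvec(s["tool_rot"]).as_matrix();T[:3,3]=s["position"]
    return T@im["tool_from_camera"]
def save(n,im): cv2.imwrite(f"pics/{n}.png",im["color"][...,::-1])
E
python3 - <<'E'
from h import *
s=ctrl.get_state();print({k:np.round(v,3) for k,v in s.items()})
print(R.from_rotvec(s["tool_rot"]).as_matrix().round(3))
for c in ["scene","top"]:
    im=ctrl.get_image(c);save(c,im);P=cloud(im);np.save(c+".npy",P)
    print(c,im["camera_matrix"].round(1).tolist(),im["extrinsics"].round(3).tolist())
    for q in ["clip","plate","jig","rail","roller_a","stub","angle","ubolt","spanner"]:
        for r in ctrl.outline_of(q,c)[:3]:
            m=r["mask"];p=P[m];p=p[~np.isnan(p[:,0])]
            if len(p): print(c,q,round(r["confidence"],2),np.round(r["bbox"]).tolist(),np.percentile(p,[3,50,97],axis=0).round(3).tolist())
E
```

```text
{'time': np.float64(0.0), 'joint_positions': array([ 1.263,  0.322, -0.07 ,  1.452,  0.023,  1.371, -0.057]), 'qd': array([-0.002, -0.002, -0.   ,  0.001,  0.002, -0.001, -0.   ]), 'joint_torque': array([-0.0000e+00, -4.9129e+01, -4.0400e-01, -3.1253e+01, -6.4000e-02,
        4.4000e-02,  0.0000e+00]), 'position': array([ 0.205, -0.616,  0.232]), 'tool_rot': array([-3.099e+00, -5.030e-01,  1.000e-03]), 'ft_force': array([0.456, 0.634, 0.315]), 'torque': array([ 0.028, -0.018,  0.013]), 'grip_force': np.float64(0.0), 'grip_width': np.float64(0.999)}
[[ 0.949  0.316 -0.001]
 [ 0.316 -0.949  0.002]
 [-0.    -0.002 -1.   ]]
scene [[496.1, 0.0, 280.1], [0.0, 496.1, 208.7], [0.0, 0.0, 1.0]] [[0.554, -0.616, 0.56, 1.226], [0.832, 0.42, -0.362, -0.458], [-0.012, 0.667, 0.745, 1.035], [0.0, 0.0, 0.0, 1.0]]
scene clip 0.77 [234.0, 243.0, 25.0, 47.0] [[0.471, -0.176, 0.001], [0.574, -0.162, 0.13], [0.606, -0.104, 0.179]]
scene clip 0.66 [182.0, 247.0, 14.0, 27.0] [[0.43, -0.26, 0.002], [0.447, -0.251, 0.041], [0.467, -0.237, 0.077]]
scene clip 0.65 [181.0, 291.0, 14.0, 27.0] [[0.554, -0.328, 0.
[... 2134 characters left out ...]
.616, 0.121, 0.031]]
top roller_a 0.7 [384.0, 273.0, 17.0, 15.0] [[0.338, -0.385, 0.007], [0.359, -0.36, 0.083], [0.381, -0.343, 0.088]]
top roller_a 0.52 [147.0, 278.0, 24.0, 16.0] [[0.322, 0.379, 0.007], [0.343, 0.392, 0.082], [0.362, 0.417, 0.088]]
top stub 0.93 [272.0, 157.0, 31.0, 17.0] [[0.726, -0.059, 0.001], [0.742, -0.011, 0.04], [0.766, 0.036, 0.046]]
top angle 0.93 [264.0, 260.0, 19.0, 40.0] [[0.336, -0.0, -0.0], [0.396, 0.027, 0.005], [0.457, 0.056, 0.042]]
top ubolt 0.56 [332.0, 155.0, 34.0, 26.0] [[0.725, -0.262, 0.003], [0.771, -0.222, 0.01], [0.802, -0.159, 0.017]]
top spanner 0.69 [209.0, 150.0, 21.0, 43.0] [[0.701, 0.189, 0.001], [0.77, 0.224, 0.008], [0.845, 0.261, 0.014]]
```

```bash
python3 - <<'E'
from h import *
a=cv2.imread("pics/scene.png")[120:345,110:420]
cv2.imwrite("pics/scene_c.png",cv2.resize(a,None,fx=2.5,fy=2.5,interpolation=cv2.INTER_CUBIC))
P=np.load("top.npy");Q=np.load("scene.npy")
A=np.vstack([P.reshape(-1,3),Q.reshape(-1,3)])
def box(x0,x1,y0,y1,z0,z1):
    return A[(A[:,0]>x0)&(A[:,0]<x1)&(A[:,1]>y0)&(A[:,1]<y1)&(A[:,2]>z0)&(A[:,2]<z1)]
for n,b in dict(fence=(.5,.66,.02,.28,.085,.11),rail=(.52,.66,-.26,-.05,.09,.11),clip=(.52,.66,-.21,-.11,.115,.2)).items():
    p=box(*b);c=np.median(p,0)
    (cx,cy),wh,an=cv2.minAreaRect(p[:,:2].astype(np.float32))
    U=np.linalg.svd(p[:,:2]-p[:,:2].mean(0),full_matrices=False)[2][0]
    print(n,len(p),p.mean(0).round(4),(cx,cy),wh,an,np.degrees(np.arctan2(U[1],U[0])))
E
```

```text
fence 642 [0.5712 0.1599 0.0962] (0.5698504447937012, 0.15431924164295197) (0.19996246695518494, 0.01709209568798542) 78.16382598876953 77.74383985189324
rail 605 [ 0.5783 -0.1575  0.0989] (0.5764175057411194, -0.15446871519088745) (0.03359096497297287, 0.17369981110095978) 12.211736679077148 -78.64629770126275
clip 575 [ 0.5754 -0.1626  0.1491] (0.5769529938697815, -0.16308192908763885) (0.06499696522951126, 0.03113085962831974) 10.597684860229492 -170.64928239217718
```

View pics/scene_c.png

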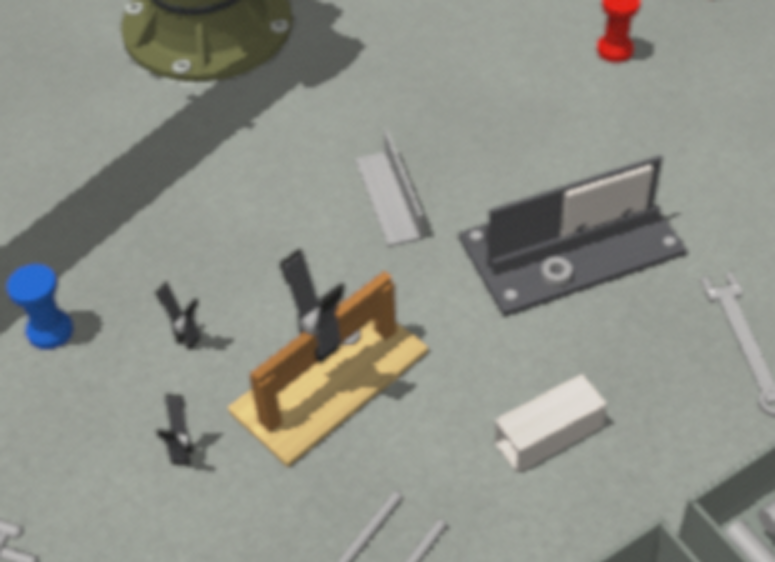

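```bash
python3 -m inch '[{"slide":[0.17,-0.1,-0.05],"angular":[0,0,-0.2],"claw":1},{"slide":[0.34,-0.2,-0.1],"angular":[0,0,-0.4],"claw":1},{"slide":[0.5,-0.31,-0.14],"angular":[0,0,-0.6],"claw":1},{"slide":[0.66,-0.42,-0.14],"angular":[0,0,-0.8],"claw":1},{"slide":[0.82,-0.52,-0.14],"angular":[0,0,-1],"claw":1},{"slide":[0.99,-0.62,-0.14],"angular":[0,0,-1],"claw":1},{"slide":[0.99,-0.62,-0.14],"angular":[0,0,-1],"claw":1}]'
cat > plan.py <<'E'
import sys
from h import *
x,y,z,yaw=map(float,sys.argv[1:5]) # yaw of tool y axis in deg
s=ctrl.get_state();R0=R.from_rotvec(s["tool_rot"])
ty=np.array([np.cos(np.radians(yaw)),np.sin(np.radians(yaw)),0]);tz=np.array([0,0,-1.])
Rt=R.from_matrix(np.c_[np.cross(ty,tz),ty,tz])
print("t",s["time"].round(2),s["position"].round(4),"ft",s["ft_force"].round(1),"slide",(R0.inv().apply(np.array([x,y,z])-s["position"])/.25).round(3),"ang",(np.degrees((R0.inv()*Rt).as_rotvec())/30).round(3))
E
python3 plan.py 0.577 -0.163 0.30 11.5
```

```text
time: 1.7
position: [0.3977, -0.3839, 0.2694]
tool_rot: [-2.856, -1.307, -0.007]
ft_force: [1.3, 0.3, 0.4]
grip_width: 0.998
grip_force: 0.0Traceback (most recent call last):
  File "plan.py", line 7, in <module>
    print("t",s["time"].round(2),s["position"].round(4),"ft",s["ft_force"].round(1),"slide",(R0.inv().apply(np.array([x,y,z])-s["position"])/.25).round(3),"ang",(np.degrees((R0.inv()*Rt).as_rotvec())/30).round(3))
              ^^^^^^^^^^^^^^^
AttributeError: 'float' object has no attribute 'round'
```

```bash
sed -i 's/s\["time"\].round(2)/round(float(s["time"]),2)/; s/s\["position"\].round/np.array(s["position"]).round/; s/s\["ft_force"\].round/np.array(s["ft_force"]).round/' plan.py
python3 plan.py 0.577 -0.163 0.30 11.5
```

```text
t 1.7 [ 0.3977 -0.3839  0.2694] ft [1.3 0.3 0.4] slide [ 1.138 -0.035 -0.118] ang [ 0.006 -0.006 -1.744]
```

```bash
python3 -m inch '[{"slide":[0.18,0,-0.03],"angular":[0,0,-0.25],"claw":1},{"slide":[0.36,0,-0.06],"angular":[0,0,-0.5],"claw":1},{"slide":[0.54,-0.02,-0.1],"angular":[0,0,-0.75],"claw":1},{"slide":[0.72,-0.03,-0.12],"angular":[0,0,-1],"claw":1},{"slide":[0.9,-0.035,-0.12],"angular":[0,0,-1],"claw":1},{"slide":[1,-0.035,-0.12],"angular":[0,0,-1],"claw":1},{"slide":[1,-0.035,-0.12],"angular":[0,0,-1],"claw":1}]'
python3 plan.py 0.577 -0.163 0.30 11.5
```

```text
time: 2.4
position: [0.553, -0.1935, 0.2986]
tool_rot: [-2.425, -1.995, -0.004]
ft_force: [0.0, -0.1, -0.1]
grip_width: 1.004
grip_force: 0.0
t 2.4 [ 0.553  -0.1935  0.2986] ft [ 0.  -0.1 -0.1] slide [ 0.138  0.071 -0.005] ang [ 0.003 -0.005 -0.754]
```

```bash
python3 -m inch '[{"slide":[0.07,0.035,0],"angular":[0,0,-0.25],"claw":1},{"slide":[0.138,0.07,0],"angular":[0,0,-0.5],"claw":1},{"slide":[0.138,0.07,0],"angular":[0,0,-0.75],"claw":1},{"slide":[0.138,0.07,0],"angular":[0,0,-0.75],"claw":1},{"slide":[0.138,0.07,0],"angular":[0,0,-0.75],"claw":1},{"slide":[0.138,0.07,0],"angular":[0,0,-0.75],"claw":1}]'
cat > look.py <<'E'
import sys
from h import *
s=ctrl.get_state();im=ctrl.get_image("wrist");T=wristT(im,s);P=cloud(im,T);np.save(sys.argv[1]+".npy",P);save(sys.argv[1],im)
print("t",s["time"],np.round(s["position"],4),"tooly",R.from_rotvec(s["tool_rot"]).apply([0,1,0]).round(3),"cam",T[:3,3].round(3))
E
python3 look.py w1; python3 - <<'E'
from h import *
P=np.load("w1.npy").reshape(-1,3);P=P[~np.isnan(P[:,0])]
c=P[(abs(P[:,0]-.577)<.06)&(abs(P[:,1]+.16)<.05)]
for z0 in (.095,.11,.12,.13,.14,.15,.16,.17):
    q=c[(c[:,2]>z0)&(c[:,2]<z0+.01)]
    if len(q)>10: print(z0,len(q),cv2.minAreaRect(q[:,:2].astype(np.float32)))
E
```

```text
time: 3.0
position: [0.5742, -0.1695, 0.2985]
tool_rot: [2.004, 2.419, -0.001]
ft_force: [0.7, -0.5, 0.1]
grip_width: 0.999
grip_force: 0.0
t 3.0 [ 0.5742 -0.1695  0.2985] tooly [ 0.983  0.186 -0.   ] cam [ 0.559 -0.092  0.45 ]
0.095 479 ((0.574635922908783, -0.16006912291049957), (0.029827725142240524, 0.10038930922746658), 1.3572595119476318)
0.11 342 ((0.5762466192245483, -0.1594652682542801), (0.029030008241534233, 0.030063582584261894), 10.437915802001953)
0.12 198 ((0.574648380279541, -0.1590738296508789), (0.030695006251335144, 0.02863145060837269), 0.7493377923965454)
0.13 126 ((0.5751562118530273, -0.15957051515579224), (0.03586960211396217, 0.023511528968811035), 11.376653671264648)
0.14 137 ((0.575520932674408, -0.1593756079673767), (0.04191206395626068, 0.023495487868785858), 11.182082176208496)
0.15 150 ((0.5767452120780945, -0.15867505967617035), (0.04991832748055458, 0.0240869652479887), 11.157365798950195)
0.16 180 ((0.5759670734405518, -0.1589386761188507), (0.05532738193869591, 0.024616852402687073), 11.421417236328125)
0.17 525 ((0.5760276913642883, -0.1595979481935501), (0.0638502761721611, 0.025626782327890396), 11.389376640319824)
```

View pics/w1.png

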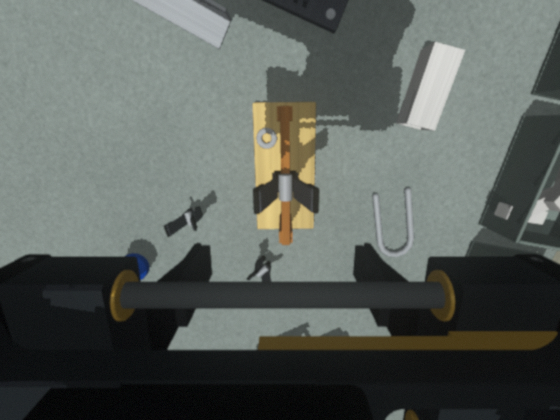

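```bash
python3 plan.py 0.5763 -0.160 0.158 11.3
```

```text
t 3.05 [ 0.5743 -0.1693  0.2986] ft [-0.7 -0.6  0. ] slide [0.035 0.015 0.562] ang [-0.     0.001 -0.018]
```

```bash
python3 -m inch '[{"slide":[0.035,0.015,0.06],"angular":[0,0,-0.018],"claw":1},{"slide":[0.035,0.015,0.14],"angular":[0,0,-0.018],"claw":1},{"slide":[0.035,0.015,0.2],"angular":[0,0,-0.018],"claw":1},{"slide":[0.035,0.015,0.2],"angular":[0,0,-0.018],"claw":1},{"slide":[0.035,0.015,0.2],"angular":[0,0,-0.018],"claw":1}]'
python3 plan.py 0.5763 -0.160 0.158 11.3
```

```text
time: 3.55
position: [0.5765, -0.1588, 0.2482]
tool_rot: [-1.988, -2.432, 0.001]
ft_force: [0.2, 0.7, 0.3]
grip_width: 0.995
grip_force: 0.0
t 3.55 [ 0.5765 -0.1588  0.2482] ft [0.2 0.7 0.3] slide [-0.004 -0.002  0.361] ang [-0.001 -0.001  0.006]
```

```bash
python3 -m inch '[{"slide":[0,0,0.08],"angular":[0,0,0],"claw":1},{"slide":[0,0,0.16],"angular":[0,0,0],"claw":1},{"slide":[0,0,0.24],"angular":[0,0,0],"claw":1},{"slide":[0,0,0.31],"angular":[0,0,0],"claw":1},{"slide":[0,0,0.36],"angular":[0,0,0],"claw":1},{"slide":[0,0,0.36],"angular":[0,0,0],"claw":1},{"slide":[0,0,0.36],"angular":[0,0,0],"claw":1}]'
python3 plan.py 0.5763 -0.160 0.158 11.3
```

```text
time: 4.25
position: [0.5773, -0.159, 0.1594]
tool_rot: [1.988, 2.432, 0.001]
ft_force: [0.5, -0.5, -0.0]
grip_width: 0.997
grip_force: 0.0
t 4.25 [ 0.5773 -0.159   0.1594] ft [ 0.5 -0.5 -0. ] slide [-0.003 -0.005  0.006] ang [0.002 0.001 0.006]
```

```bash
python3 -m inch '[{"slide":[0,0,0],"angular":[0,0,0],"claw":0.4},{"slide":[0,0,0],"angular":[0,0,0],"claw":0},{"slide":[0,0,0],"angular":[0,0,0],"claw":-0.4},{"slide":[0,0,0],"angular":[0,0,0],"claw":-1},{"slide":[0,0,0],"angular":[0,0,0],"claw":-1},{"slide":[0,0,0],"angular":[0,0,0],"claw":-1},{"slide":[0,0,0],"angular":[0,0,0],"claw":-1},{"slide":[0,0,0],"angular":[0,0,0],"claw":-1}]' 25; python3 look.py w2
```

```text
time: 5.05
position: [0.5796, -0.1591, 0.1628]
tool_rot: [1.984, 2.427, 0.004]
ft_force: [-1.5, 0.7, 18.3]
grip_width: 0.358
grip_force: 13.0
t 5.05 [ 0.5796 -0.1591  0.1628] tooly [0.98  0.199 0.006] cam [ 0.563 -0.082  0.314]
```

View pics/w2.png

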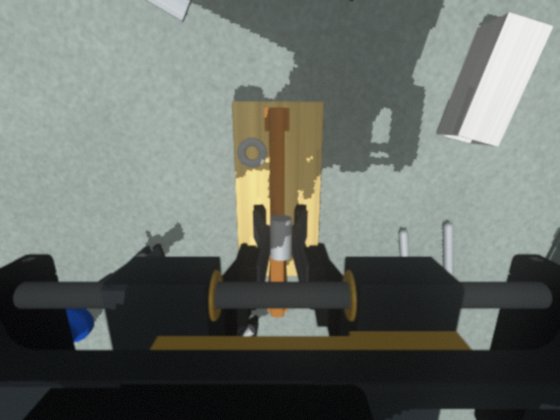

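```bash
python3 -m inch '[{"slide":[0,0,-0.008],"angular":[0,0,0],"claw":-1},{"slide":[0,0,-0.014],"angular":[0,0,0],"claw":-1},{"slide":[0,0,-0.02],"angular":[0,0,0],"claw":-1},{"slide":[0,0,-0.02],"angular":[0,0,0],"claw":-1},{"slide":[0,0,-0.02],"angular":[0,0,0],"claw":-1}]' 30
```

```text
time: 5.6
position: [0.5772, -0.1588, 0.164]
tool_rot: [1.988, 2.432, 0.001]
ft_force: [2.2, 0.5, 5.4]
grip_width: 0.279
grip_force: 30.0
```

```bash
python3 -m inch '[{"slide":[0,0,-0.03],"angular":[0,0,0],"claw":-1},{"slide":[0,0,-0.07],"angular":[0,0,0],"claw":-1},{"slide":[0,0,-0.12],"angular":[0,0,0],"claw":-1},{"slide":[0,0,-0.18],"angular":[0,0,0],"claw":-1},{"slide":[0,0,-0.25],"angular":[0,0,0],"claw":-1},{"slide":[0,0,-0.32],"angular":[0,0,0],"claw":-1},{"slide":[0,0,-0.4],"angular":[0,0,0],"claw":-1},{"slide":[0,0,-0.44],"angular":[0,0,0],"claw":-1},{"slide":[0,0,-0.44],"angular":[0,0,0],"claw":-1}]' 30
python3 - <<'E'
from h import *
P={}
for c in ["scene","top"]:
    im=ctrl.get_image(c);save(c+"2",im);P[c]=cloud(im)
a=cv2.imread("pics/scene2.png")[100:320,140:420]
cv2.imwrite("pics/s2c.png",cv2.resize(a,None,fx=2.7,fy=2.7,interpolation=cv2.INTER_CUBIC))
A=np.vstack([p.reshape(-1,3) for p in P.values()]+[np.load(c+".npy").reshape(-1,3) for c in P])
f=A[(abs(A[:,0]-.575)<.07)&(A[:,1]>.03)&(A[:,1]<.28)]
u=np.array([np.cos(np.radians(-12)),np.sin(np.radians(-12))])
for n,lo,hi in (("top",.0975,.106),("plate",.045,.094),("lip",.02,.036)):
    q=f[(f[:,2]>lo)&(f[:,2]<hi)]
    a=q[:,:2]@u;b=q[:,:2]@[-u[1],u[0]]
    print(n,len(q),q.mean(0).round(4),"along x",np.percentile(a,[2,50,98]).round(4),"y",np.percentile(b,[0.5,50,99.5]).round(4),cv2.minAreaRect(q[:,:2].astype(np.float32)))
E
python3 plan.py 0.58 0.19 0.27 -12
```

```text
time: 6.5
position: [0.5776, -0.1589, 0.2758]
tool_rot: [1.986, 2.43, 0.002]
ft_force: [0.2, -0.7, -1.0]
grip_width: 0.281
grip_force: 30.0
top 567 [0.5695 0.1575 0.1005] along x [0.5185 0.524  0.5321] y [0.1706 0.2752 0.3681] ((0.5710793137550354, 0.15384820103645325), (0.19945128262043, 0.017841361463069916), 78.7672119140625)
plate 1898 [0.5706 0.1517 0.0698] along x [0.5205 0.5264 0.5326] y [0.1708 0.2646 0.3697] ((0.5604782700538635, 0.1572631299495697), (0.20412153005599976, 0.041074831038713455), 76.93116760253906)
lip 1294 [0.5801 0.1371 0.0285] along x [0.5097 0.536  0.5777] y [0.1707 0.2393 0.3702] ((0.5736199021339417, 0.15027983486652374), (0.21324127912521362, 0.1024634912610054), 78.56028747558594)
t 6.6 [ 0.5764 -0.1588  0.2732] ft [ 0.5 -0.3 -1.6] slide [1.365 0.292 0.013] ang [-0.001  0.     0.783]
```

View pics/s2c.png

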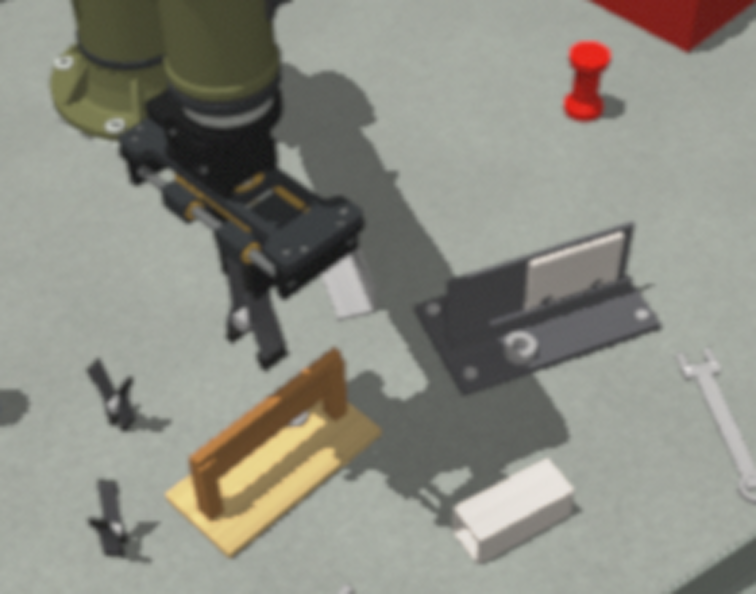

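```bash
python3 plan.py 0.572 0.06 0.275 -11.6
```

```text
t 6.6 [ 0.5764 -0.1588  0.2732] ft [ 0.5 -0.3 -1.6] slide [ 0.861  0.157 -0.007] ang [-0.001  0.     0.769]
```

```bash
python3 -m inch '[{"slide":[0.06,0.01,0],"angular":[0,0,0.08],"claw":-1},{"slide":[0.17,0.03,0],"angular":[0,0,0.17],"claw":-1},{"slide":[0.3,0.05,0],"angular":[0,0,0.28],"claw":-1},{"slide":[0.43,0.08,0],"angular":[0,0,0.4],"claw":-1},{"slide":[0.56,0.1,0],"angular":[0,0,0.52],"claw":-1},{"slide":[0.68,0.12,0],"angular":[0,0,0.64],"claw":-1},{"slide":[0.79,0.14,0],"angular":[0,0,0.72],"claw":-1},{"slide":[0.86,0.157,0],"angular":[0,0,0.77],"claw":-1},{"slide":[0.86,0.157,0],"angular":[0,0,0.77],"claw":-1},{"slide":[0.86,0.157,0],"angular":[0,0,0.77],"claw":-1}]' 30
python3 look.py w3; python3 - <<'E'
from h import *
P=np.load("w3.npy");A=P.reshape(-1,3)
np.set_printoptions(suppress=True)
f=A[(abs(A[:,0]-.575)<.07)&(A[:,1]>.09)&(A[:,1]<.29)]
for lo,hi in ((.098,.106),(.088,.0975),(.025,.04)):
    q=f[(f[:,2]>lo)&(f[:,2]<hi)]
    if len(q)>5: print(lo,len(q),q.mean(0).round(4),cv2.minAreaRect(q[:,:2].astype(np.float32)))
r=ctrl.outline_of("plate","wrist")
for k in r[:2]: print(k["confidence"],k["bbox"])
# fence/plate profile: height classes along jig axes
u=np.array([np.cos(np.radians(-11.6)),np.sin(np.radians(-11.6))]);v=np.array([-u[1],u[0]])
b=A[:,:2]@v;a=A[:,:2]@u
for b0 in np.arange(.17,.38,.015):
    m=(abs(b-b0)<.004)&(abs(a-.53)<.05)
    F=a[m&(A[:,2]>.0985)&(A[:,2]<.106)];G=a[m&(A[:,2]>.09)&(A[:,2]<.0975)]
    print(b0.round(3),[np.r_[len(x),np.percentile(x,[5,50,95])].round(4) for x in (F,G) if len(x)>3])
E
```

```text
time: 7.6
position: [0.572, 0.0589, 0.2726]
tool_rot: [-2.434, -1.986, 0.003]
ft_force: [-0.4, -1.3, -1.7]
grip_width: 0.28
grip_force: 30.0
t 7.6 [0.572  0.0589 0.2726] tooly [ 0.98  -0.2   -0.001] cam [0.588 0.136 0.424]
0.098 888 [0.5714 0.1783 0.1002] ((0.5729880332946777, 0.17060664296150208), (0.16624543070793152, 0.011634757742285728), 78.95889282226562)
0.088 715 [0.5794 0.1902 0.0956] ((0.577033519744873, 0.17815668880939484), (0.15293410420417786, 0.006732381880283356), 78.86936950683594)
0.025 1041 [0.5864 0.1629 0.0317] ((0.5797209739685059, 0.1711188405752182), (0.05899299308657646, 0.15821798145771027), 5.740408897399902)
0.85 [266.6, 72.7, 11.4, 106.3]
0.69 [448.7, 324.1, 9.8, 24.1]
0.17 [array([19.    ,  0.5228,  0.5251,  0.5263]), array([5.    , 0.5271, 0.5272, 0.5272])]
0.185 [array([31.    ,  0.5225,  0.5243,  0.5265]), array([7.    , 0.5271, 0.5271, 0.5271])]
0.2 [array([34.    ,  0.5223,  0.5246,  0.5268])]
0.215 [array([33.    ,  0.5226,  0.5248,  0.526 ]), array([5.    , 0.5267, 0.5268, 0.5268])]
0.23 [array([40.    ,  0.5219,  0.5241,  0.5263]), array([5.    , 0.5266, 0.5267, 0.5267])]
0.245 [array([39.    ,  0.5222,  0.5244,  0.5265])]
0.26 [array([37.    ,  0.5215,  0.5236,  0.5258]), array([49.    ,  0.5264,  0.5297,  0.5329])]
0.275 [array([40.    ,  0.5218,  0.5239,  0.526 ]), array([46.    ,  0.5271,  0.5299,  0.5328])]
0.29 [array([41.    ,  0.5213,  0.5233,  0.5262]), array([51.    ,  0.527 ,  0.5292,  0.5322])]
0.305 [array([39.    ,  0.5215,  0.5235,  0.5256]), array([56.    ,  0.526 ,  0.5294,  0.5325])]
0.32 [array([48.    ,  0.521 ,  0.5239,  0.5259]), array([59.    ,  0.5266,  0.5296,  0.5325])]
0.335 [array([47.    ,  0.5213,  0.5233,  0.5253]), array([58.    ,  0.5258,  0.5289,  0.5319])]
0.35 [array([54.    ,  0.5208,  0.5236,  0.5256]), array([47.    ,  0.5259,  0.5292,  0.5321])]
0.365 [array([27.    ,  0.521 ,  0.523 ,  0.5249]), array([6.    , 0.5255, 0.5255, 0.5256])]
```

View pics/w3.png

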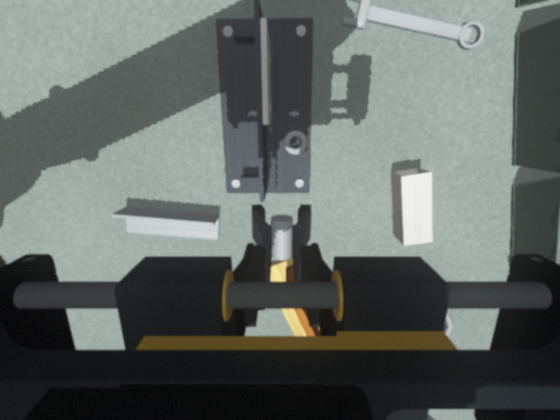

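```bash
python3 - <<'E'
from h import *
np.set_printoptions(suppress=True)
P=np.load("w3.npy");A=P.reshape(-1,3);A=A[~np.isnan(A[:,0])]
t=np.radians(-11.1);u=np.array([np.cos(t),np.sin(t)]);v=np.array([-u[1],u[0]])
a=A[:,:2]@u;b=A[:,:2]@v;z=A[:,2]
m=(z>.0925)&(z<.0978)&(b>.1)&(b<.4)&(abs(a-.53)<.03)
h,e=np.histogram(b[m],bins=np.arange(.16,.4,.004));print(np.c_[e[:-1],h][h>0].T.round(3).tolist())
m2=m&(b>.27)&(b<.33);print("plate a",np.percentile(a[m2],[3,50,97]))
m3=(z>.0985)&(z<.106)&(b>.27)&(b<.33)&(abs(a-.53)<.03);print("fence a",np.percentile(a[m3],[3,50,97]))
s=np.array([0.572,0.0589,0.2726]);D=np.c_[a-s[:2]@u,b-s[:2]@v,z-s[2]]
k=(abs(D[:,0])<.04)&(abs(D[:,1])<.035)&(D[:,2]<0.02)&(D[:,2]>-.12)
for lo in np.arange(-.11,.02,.01):
    q=D[k&(D[:,2]>=lo)&(D[:,2]<lo+.01)]
    if len(q)>4:
        l=q[q[:,0]<0];r=q[q[:,0]>=0]
        print(lo.round(3),len(l),len(r),[np.percentile(w[:,0],[3,97]).round(4).tolist()+np.percentile(w[:,1],[3,97]).round(3).tolist() for w in (l,r) if len(w)>2])
E
```

```text
[[0.164, 0.168, 0.172, 0.204, 0.208, 0.212, 0.216, 0.22, 0.248, 0.252, 0.256, 0.26, 0.264, 0.268, 0.272, 0.276, 0.28, 0.284, 0.288, 0.292, 0.296, 0.3, 0.304, 0.308, 0.312, 0.316, 0.32, 0.324, 0.328, 0.332, 0.336, 0.34, 0.344, 0.348, 0.356, 0.36], [3.0, 4.0, 2.0, 1.0, 4.0, 4.0, 3.0, 1.0, 28.0, 28.0, 25.0, 26.0, 24.0, 20.0, 22.0, 23.0, 23.0, 23.0, 26.0, 32.0, 26.0, 25.0, 27.0, 30.0, 26.0, 30.0, 27.0, 34.0, 27.0, 31.0, 25.0, 26.0, 30.0, 1.0, 3.0, 3.0]]
plate a [0.52870214 0.53207506 0.5351962 ]
fence a [0.52381789 0.52614938 0.52866287]
-0.1 17 16 [[-0.0262, -0.0179, 0.01, 0.013], [0.0161, 0.0236, 0.013, 0.013]]
-0.09 76 75 [[-0.0247, -0.0144, 0.005, 0.013], [0.013, 0.0235, 0.004, 0.013]]
-0.08 118 110 [[-0.0252, -0.016, -0.01, 0.013], [0.0148, 0.0236, -0.011, 0.012]]
-0.07 102 95 [[-0.0222, -0.017, -0.011, 0.012], [0.016, 0.0206, -0.011, 0.012]]
-0.06 144 131 [[-0.0189, -0.0009, -0.008, 0.015], [0.0012, 0.0175, -0.008, 0.015]]
-0.05 540 474 [[-0.0154, -0.0002, -0.014, 0.015], [0.0004, 0.0143, -0.014, 0.015]]
-0.04 58 56 [[-0.0122, -0.0076, -0.002, 0.012], [0.0072, 0.0118, -0.001, 0.012]]
-0.03 55 55 [[-0.0121, -0.0076, -0.01, 0.012], [0.0071, 0.012, -0.01, 0.012]]
-0.02 67 92 [[-0.0174, -0.0073, 0.009, 0.012], [0.0073, 0.0185, -0.01, 0.011]]
-0.01 172 182 [[-0.0204, -0.0073, -0.006, 0.012], [0.0074, 0.0208, -0.006, 0.012]]
-0.0 210 228 [[-0.0203, -0.0071, 0.01, 0.012], [0.0076, 0.0208, -0.0, 0.012]]
0.01 387 401 [[-0.021, -0.0071, 0.001, 0.012], [0.0077, 0.0215, 0.002, 0.012]]
```

```bash
python3 plan.py 0.5775 0.1899 0.25 -11.1
```

```text
t 7.7 [0.5723 0.0576 0.2728] ft [ 0.1 -0.5 -1.6] slide [ 0.523 -0.087  0.091] ang [-0.002  0.003 -0.021]
```

```bash
python3 -m inch '[{"slide":[0.05,-0.01,0],"angular":[0,0,-0.02],"claw":-1},{"slide":[0.13,-0.03,0],"angular":[0,0,-0.02],"claw":-1},{"slide":[0.23,-0.04,0],"angular":[0,0,-0.02],"claw":-1},{"slide":[0.33,-0.06,0],"angular":[0,0,-0.02],"claw":-1},{"slide":[0.42,-0.07,0.03],"angular":[0,0,-0.02],"claw":-1},{"slide":[0.49,-0.08,0.06],"angular":[0,0,-0.02],"claw":-1},{"slide":[0.523,-0.087,0.09],"angular":[0,0,-0.02],"claw":-1},{"slide":[0.523,-0.087,0.09],"angular":[0,0,-0.02],"claw":-1},{"slide":[0.523,-0.087,0.09],"angular":[0,0,-0.02],"claw":-1}]' 30
python3 plan.py 0.5775 0.1899 0.215 -11.1
python3 look.py w4; python3 - <<'E'
from h import *
P=np.load("w4.npy");A=P.reshape(-1,3);A=A[~np.isnan(A[:,0])]
t=np.radians(-11.1);u=np.array([np.cos(t),np.sin(t)]);v=np.array([-u[1],u[0]])
s=np.array(ctrl.get_state()["position"])
D=np.c_[A[:,:2]@u-s[:2]@u,A[:,:2]@v-s[:2]@v,A[:,2]]
for n,lo,hi in (("fence",.0985,.106),("plate",.0925,.0978)):
    for y0,y1 in ((-.03,.02),(.02,.05),(.05,.1)):
        q=D[(D[:,2]>lo)&(D[:,2]<hi)&(abs(D[:,0])<.02)&(D[:,1]>y0)&(D[:,1]<y1)]
        if len(q)>4: print(n,y0,len(q),np.percentile(q[:,0],[3,50,97]).round(4),q[:,1].min().round(4),q[:,1].max().round(4))
k=(abs(D[:,0])<.04)&(abs(D[:,1])<.035)&(D[:,2]<s[2]-.065)&(D[:,2]>s[2]-.11)&(D[:,2]>.11)
q=D[k];print("jaw",[np.percentile(w,[3,97]).round(4) for w in (q[q[:,0]<0,0],q[q[:,0]>0,0],q[:,1],q[:,2])])
E
```

```text
time: 8.6
position: [0.5776, 0.191, 0.2508]
tool_rot: [2.425, 1.997, -0.001]
ft_force: [-0.0, -1.2, -1.4]
grip_width: 0.284
grip_force: 30.0
t 8.6 [0.5776 0.191  0.2508] ft [-0.  -1.2 -1.4] slide [-0.004  0.     0.143] ang [-0.     0.002  0.001]
t 8.6 [0.5776 0.191  0.2508] tooly [ 0.981 -0.192 -0.   ] cam [0.593 0.268 0.402]
fence -0.03 151 [-0.006  -0.0038 -0.0017] -0.0132 0.0198
fence 0.02 142 [-0.0058 -0.0037 -0.0017] 0.0207 0.0497
fence 0.05 74 [-0.0058 -0.0037 -0.0017] 0.0506 0.0646
plate -0.03 182 [-0.0006  0.0021  0.0048] -0.0148 0.02
plate 0.02 167 [-0.0007  0.0024  0.0047] 0.02 0.0493
jaw [array([-0.0256, -0.0147]), array([0.0128, 0.0233]), array([-0.0102,  0.0136]), array([0.1585, 0.1854])]
```

View pics/w4.png

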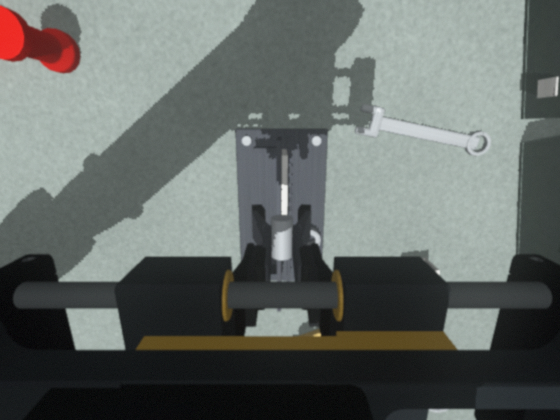

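```bash
python3 -m inch '[{"slide":[0,0,0.04],"angular":[0,0,0],"claw":-1},{"slide":[0,0,0.08],"angular":[0,0,0],"claw":-1},{"slide":[0,0,0.12],"angular":[0,0,0],"claw":-1},{"slide":[0,0,0.16],"angular":[0,0,0],"claw":-1},{"slide":[0,0,0.2],"angular":[0,0,0],"claw":-1},{"slide":[0,0,0.24],"angular":[0,0,0],"claw":-1},{"slide":[0,0,0.28],"angular":[0,0,0],"claw":-1},{"slide":[0,0,0.31],"angular":[0,0,0],"claw":-1},{"slide":[0,0,0.325],"angular":[0,0,0],"claw":-1},{"slide":[0,0,0.325],"angular":[0,0,0],"claw":-1}]' 30
python3 plan.py 0.5775 0.1899 0.164 -11.1
```

```text
time: 9.65
position: [0.5772, 0.192, 0.1691]
tool_rot: [-2.424, -1.998, 0.001]
ft_force: [0.1, -0.6, -0.0]
grip_width: 0.281
grip_force: 30.0
t 9.65 [0.5772 0.192  0.1691] ft [ 0.1 -0.6 -0. ] slide [-0.008  0.003  0.021] ang [-0.002  0.001  0.003]
```

```bash
python3 -m inch '[{"slide":[0,0,0.008],"angular":[0,0,0],"claw":-1},{"slide":[0,0,0.015],"angular":[0,0,0],"claw":-1},{"slide":[0,0,0.015],"angular":[0,0,0],"claw":-1}]' 30
```

```text
time: 9.95
position: [0.5775, 0.1921, 0.1661]
tool_rot: [2.424, 1.998, 0.0]
ft_force: [0.2, -0.6, -1.3]
grip_width: 0.281
grip_force: 30.0
```

```bash
python3 -m inch '[{"slide":[0,0,0.006],"angular":[0,0,0],"claw":-1},{"slide":[0,0,0.012],"angular":[0,0,0],"claw":-1},{"slide":[0,0,0.012],"angular":[0,0,0],"claw":-1}]' 30
```

```text
time: 10.25
position: [0.5776, 0.1922, 0.1633]
tool_rot: [2.424, 1.998, 0.001]
ft_force: [-0.7, -0.8, 0.7]
grip_width: 0.279
grip_force: 30.0
```

```bash
python3 -m inch '[{"slide":[0,0,0.006],"angular":[0,0,0],"claw":-1},{"slide":[0,0,0.012],"angular":[0,0,0],"claw":-1},{"slide":[0,0,0.012],"angular":[0,0,0],"claw":-1}]' 30
```

```text
time: 10.55
position: [0.5778, 0.1926, 0.1629]
tool_rot: [2.423, 1.997, 0.002]
ft_force: [-3.8, -1.5, 13.8]
grip_width: 0.281
grip_force: 30.0
```

```bash
python3 -m inch '[{"slide":[0,0,0.002],"angular":[0,0,0],"claw":-0.35},{"slide":[0,0,0.004],"angular":[0,0,0],"claw":-0.25},{"slide":[0,0,0.007],"angular":[0,0,0],"claw":-0.15},{"slide":[0,0,0.01],"angular":[0,0,0],"claw":-0.05},{"slide":[0,0,0.013],"angular":[0,0,0],"claw":0.05}]' 30
python3 -m inch '[{"slide":[0,0,0.002],"angular":[0,0,0],"claw":0.12},{"slide":[0,0,0.004],"angular":[0,0,0],"claw":0.2},{"slide":[0,0,0.004],"angular":[0,0,0],"claw":0.3},{"slide":[0,0,0.004],"angular":[0,0,0],"claw":0.45}]'
```

```text
time: 11.05
position: [0.5788, 0.1933, 0.1596]
tool_rot: [2.423, 1.997, 0.007]
ft_force: [-0.8, 0.7, 10.1]
grip_width: 0.487
grip_force: 9.5
time: 11.45
position: [0.5777, 0.1921, 0.1561]
tool_rot: [2.424, 1.997, 0.001]
ft_force: [-0.3, -0.6, -0.6]
grip_width: 0.67
grip_force: 0.0
```

Released; open fully and inspect before raising.

```bash
python3 -m inch '[{"slide":[0,0,0],"angular":[0,0,0],"claw":0.8},{"slide":[0,0,0],"angular":[0,0,0],"claw":1},{"slide":[0,0,0],"angular":[0,0,0],"claw":1},{"slide":[0,0,-0.08],"angular":[0,0,0],"claw":1},{"slide":[0,0,-0.18],"angular":[0,0,0],"claw":1},{"slide":[0,0,-0.3],"angular":[0,0,0],"claw":1},{"slide":[0,0,-0.42],"angular":[0,0,0],"claw":1},{"slide":[0,0,-0.54],"angular":[0,0,0],"claw":1},{"slide":[0,0,-0.6],"angular":[0,0,0],"claw":1},{"slide":[0,0,-0.6],"angular":[0,0,0],"claw":1}]'
python3 -m inch '[{"slide":[-0.1,0,0],"angular":[0,0,0],"claw":1},{"slide":[-0.25,0,0],"angular":[0,0,0],"claw":1},{"slide":[-0.4,0,0],"angular":[0,0,0],"claw":1},{"slide":[-0.48,0,0],"angular":[0,0,0],"claw":1},{"slide":[-0.48,0,0],"angular":[0,0,0],"claw":1},{"slide":[-0.48,0,0],"angular":[0,0,0],"claw":1}]'
python3 look.py w5; python3 - <<'E'
from h import *
np.set_printoptions(suppress=True)
P=np.load("w5.npy");A=P.reshape(-1,3);A=A[~np.isnan(A[:,0])]
t=np.radians(-11.1);u=np.array([np.cos(t),np.sin(t)]);v=np.array([-u[1],u[0]])
D=np.c_[A[:,:2]@u,A[:,:2]@v,A[:,2]]
m=(D[:,2]>.0925)&(D[:,2]<.0978)&(abs(D[:,0]-.53)<.02)&(D[:,1]>.22)&(D[:,1]<.37)
print("plate",np.percentile(D[m],[2,50,98],axis=0).round(4).tolist())
c=D[(abs(D[:,0]-.53)<.05)&(abs(D[:,1]-.298)<.03)&(D[:,2]>.105)]
for z0 in np.arange(.11,.19,.01):
    q=c[abs(c[:,2]-z0)<.005]
    if len(q)>4: print(z0.round(3),len(q),np.percentile(q,[2,98],axis=0)[:,:2].round(4).tolist())
print("ztop",c[:,2].max())
im=ctrl.get_image("scene");save("scene3",im)
a=im["color"][100:330,130:420,::-1];b=cv2.imread("pics/w5.png")[0:230,140:430]
cv2.imwrite("pics/fin.png",cv2.resize(np.hstack([a,b]),(798,317),interpolation=cv2.INTER_CUBIC))
d=cv2.resize(im["color"][150:250,290:420,::-1],None,fx=5,fy=5,interpolation=cv2.INTER_CUBIC);cv2.imwrite("pics/fin2.png",d)
E
```

```text
time: 12.45
position: [0.5782, 0.1928, 0.3077]
tool_rot: [2.423, 1.997, 0.005]
ft_force: [-0.2, 0.9, 0.0]
grip_width: 0.996
grip_force: 0.0
time: 13.05
position: [0.5539, 0.0743, 0.3043]
tool_rot: [-2.424, -1.996, 0.002]
ft_force: [0.2, 0.9, -0.5]
grip_width: 1.002
grip_force: 0.0
t 13.05 [0.5539 0.0743 0.3043] tooly [ 0.981 -0.192 -0.002] cam [0.569 0.152 0.456]
plate [[0.5294, 0.2492, 0.0947], [0.5319, 0.2827, 0.0963], [0.5344, 0.3466, 0.0976]]
0.11 44 [[0.5213, 0.2846], [0.5406, 0.3137]]
0.12 546 [[0.5189, 0.2852], [0.54, 0.3137]]
0.13 146 [[0.5161, 0.2876], [0.5429, 0.3107]]
0.14 162 [[0.513, 0.2876], [0.5454, 0.3103]]
0.15 173 [[0.5105, 0.2875], [0.5483, 0.3101]]
0.16 219 [[0.5068, 0.2864], [0.5523, 0.3103]]
0.17 242 [[0.5033, 0.2864], [0.5556, 0.3105]]
0.18 572 [[0.4981, 0.2871], [0.5608, 0.311]]
ztop 0.18086918527918266
```

View pics/fin.png

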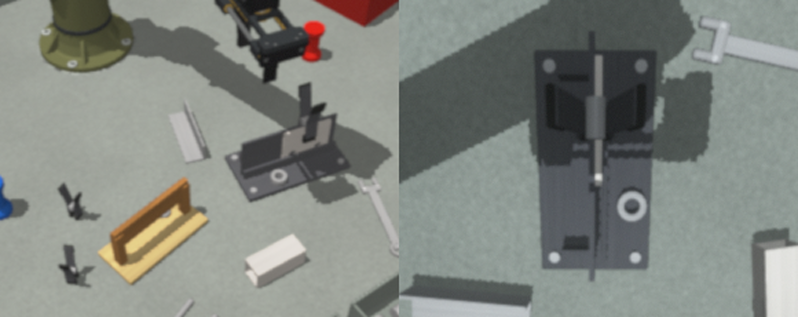

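View pics/fin2.png

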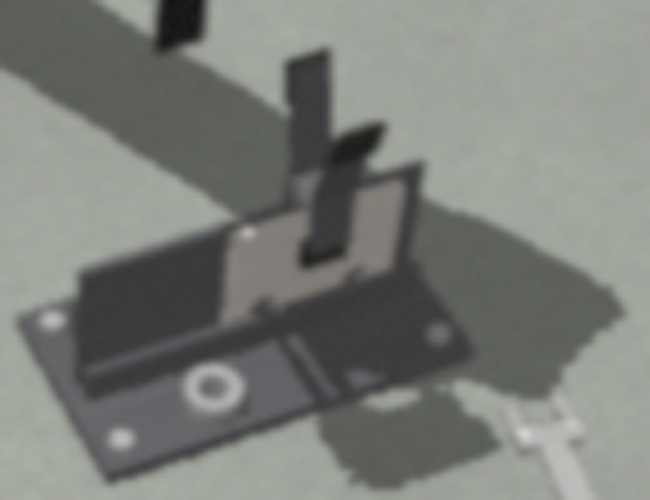

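```bash
python3 - <<'E'
from h import *
for n,x,y,rx,ry in (("w1",.576,-.159,.567,-.112),("w5",.577,.191,.555,.10)):
    A=np.load(n+".npy").reshape(-1,3);A=A[~np.isnan(A[:,0])]
    c=A[(np.hypot(A[:,0]-x,A[:,1]-y)<.045)&(A[:,2]>.165)]
    r=A[(np.hypot(A[:,0]-rx,A[:,1]-ry)<.025)&(A[:,2]>.096)&(A[:,2]<.108)]
    print(n,np.percentile(c[:,2],[60,80,90,95]).round(4),"edge",len(r),np.median(r[:,2]).round(4) if len(r) else 0)
P=np.load("w5.npy").reshape(-1,3)
E
```

```text
w1 [0.399  0.4024 0.4055 0.407 ] edge 394 0.1001
w5 [0.1775 0.1783 0.1789 0.1792] edge 164 0.1001
```

```bash
python3 - <<'E'
from h import *
for n,x,y in (("w1",.576,-.159),("w5",.577,.191)):
    A=np.load(n+".npy").reshape(-1,3);A=A[~np.isnan(A[:,0])]
    c=A[(np.hypot(A[:,0]-x,A[:,1]-y)<.045)&(A[:,2]>.165)&(A[:,2]<.2)]
    print(n,np.percentile(c[:,2],[60,80,90,95]).round(4))
    d=A[(np.hypot(A[:,0]-x,A[:,1]-y)<.009)&(A[:,2]>.11)&(A[:,2]<.15)];print(np.percentile(d[:,2],[50,90]).round(4))
E
```

```text
w1 [0.1773 0.1783 0.1787 0.1791]
[0.1192 0.1208]
w5 [0.1775 0.1783 0.1789 0.1792]
[0.1193 0.1208]
```

Its height matches the one on the rail, so the clamp is fully home.

```bash
python3 -c "from bench import ctrl; print(ctrl.close_job())"
```

```text
the job is handed in; nothing more can be done
None
```

The clamp now pinches the plate and fence together, upright and fully home, about 1 mm from the middle of the plate's width; the plate hasn't moved, I saw nothing else disturbed, and the job was handed in at about 13 s of the 40 s limit.

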